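Plug in the test block and hold the monocular's draw tube at its groove

TASK

Plug the smoky quartz test block gently and upright into the square socket of the focus test stand until it is fully home, and let go of it. Then take the clamped monocular's draw tube by its knurled eyepiece head and draw it straight up, in line with the bore so that it neither binds nor comes right out, until the dark groove turned around it is level with the barrel's rim (30 mm of draw), and finish while still holding it there for the reading: the worn tube slides back if let go. Leave the other things on the bench where they are.

Things in the scene. Friction and masses are not known exactly. Their poses are not given: they have to be found in the camera images.
- stand: Focus test stand, fixed: iron bedplate 90 mm wide (x), 12 mm thick, y = -105 to +185 mm. Origin on the bench midway between monocular (y = -60 mm) and socket (y = +60 mm); z up. A low lamp house stands at y = 120 to 160 mm, top at 70 mm. At y = -60 mm an iron housing with a lens vise (x = -40 to +76 mm, 114 mm high; screw and bar to x = +110 mm) clamps the brass monocular barrel upright
- barrel_rim (a point): Centre of the monocular barrel's upper rim, the mouth of its bore: on the stand at (0, -60, 156) mm. Barrel: fixed, brass, outer diameter 40 mm, with a 44 mm knurled collar at the rim; the bore is straight, vertical, 27.2 mm wide. Axes as the stand
- socket_floor (a point): Centre of the floor of the square socket in a steel block 56 by 56 mm: on the stand at (0, 60, 16) mm. Open upward, 23 by 23 mm, 18 mm deep (mouth 34 mm above the bench), small chamfer, sides parallel to the stand's x and y. Nothing higher than the mouth within 55 mm of its centre
- testblock: Test block of smoky brown quartz: square prism 22 by 22 mm, 60 mm tall, about 80 g, standing upright on the bench, foot edges slightly chamfered; fits the socket at any quarter turn and then stands 42 mm out of it. Origin at the centre of its underside, z up, x and y square to its sides
- drawtube: Draw tube, about 140 g, loose in the bore; let go, it slides down. Origin: centre of the head's underside (shoulder), on the barrel's rim when fully in, as at the start; z up. Above: knurled brass head, diameter 35 mm, 18 mm high, then a black eyecup, diameter 31 mm, 6 mm high. Below: brass tube, diameter 26 mm, 68 mm long, 1.2 mm play in the bore
- groove (a point): Centre of the dark groove turned around the draw tube, 2 mm wide, 30 mm below the head's underside: hidden in the barrel at the start, level with the rim when the tube is drawn out by 30 mm
- adapter_ring: Bystander: knurled aluminium adapter ring, diameter 58 mm, 16 mm high, lying flat. Origin at the centre of its underside
- loupe: Bystander: black eye loupe, foot diameter 38 mm, 34 mm high, narrowing upward. Origin at the centre of its underside
- screwdriver: Bystander: small screwdriver, 150 mm long, lying on the bench
- cabinet: Bystander, fixed: walnut cabinet with two doors and a brass hook latch, 172 by 236 mm, 206 mm high. Origin at the centre of its underside
There are look-alikes about, which are no part of the job. Of the things that look like the testblock, the larger one is meant. Of the things shaped like the drawtube, the brass one is meant.

How it is judged:
By the outcome, as a careful person would: the job done as asked, in the order asked, and still so for the second after the job is handed in, while the arm keeps its last pose, push and grip.
It also fails if it takes over 54 s, if anything falls off the work surface, if the arm or the gripper's body presses on something with over 40 N, if the wrist force passes 120 N, or if a joint passes its speed limit or range.

ROBOT

A 6-joint arm with a two-finger parallel gripper is mounted at the origin on the work surface. World frame = base frame: x ahead of the robot, y to its left, z up, the work surface at z = 0. Lengths are in m, angles in rad, forces in N, time in s.
With the tool pointing down it reaches from about 0.35 to 0.8 m from the base axis. Payload 7.3 kg.
Tool frame: the origin (TCP) lies at the very end of the fingers, on their centre line; the grasp point (between the pads) lies 19 mm behind it; z points along the fingers, y is the line along which they close (so a half turn about z gives the same grasp; the last joint's range is limited). The gripper opens to 85 mm and grips with 20 to 120 N. Pads are 22 mm wide; open, the fingers measure 114 mm over their backs; the gripper's body (76 mm by 85 mm) begins 54 mm behind the grasp point. The pads swing forward as they close: fully open they stand 13 mm farther back than shut.
Start: joints at [-1.316, 0.342, 1.524, -0, 1.275, -0.146], TCP at [0.205, -0.483, 0.231] pointing down, gripper open.
Joint ranges: [-2.53, 2.53], [-0.77, 2.02], [0.04, 2.7], [-1, 4.14], [0.28, 2.66], [-3.11, 3.11]. Speed limits (rad/s): [2.57, 2.57, 3.14, 3.14, 3.14, 3.14].

INTERFACE

Orientations are given as a rotation vector (axis times angle).
In Python, from plant import env, viewer, ticket gives the robot as it stands.
- The arm moves only by the tool drive_tool, never from a script. Its argument "commands" is one flat list of numbers, 5 for each row, row after row: the shift along the world's x, y, z in cm, then the turn about the world's z in degrees, then the opening, from 0 (shut) to 1 (fully open). In form: [x, y, z, turn, claw, x, y, z, turn, claw, ...]. A call has exactly 8 rows; each row shifts and turns the commanded pose from where the row before left it; what a row does not reach is not made up. A row lasts 1/8 s, in which the tool goes at most 62.5 mm and 10.7 degrees, less where a joint would pass 70% of its speed; a pose out of reach is approached as far as the arm can. A call is refused whole if a number of a shift passes 6.25 or a number of a turn 10.7, either way. A call with a gripper value outside its range is refused whole. The fingers move at their own pace and stop on an object; the grip force is fixed at half the most. Time passes only in rows, so rows that do not move let the fingers close, or fill a call up. It gives the time, the measured TCP pose, the force, the opening and the grip force at its end, in the units of the state.
- env.observe(): the state, without advancing time (a new reading comes with each control period).
- viewer.capture(name): name is "scene" or "side" or "wrist"; returns the picture (400x640x3 uint8, red, green, blue); there is no depth.
- viewer.camera_params(name): a dict with "intrinsics" (3x3 intrinsics, pixels), "world_from_camera" (4x4, takes a point from camera to world coordinates). Camera axes: x right, y down, z forward; pixel columns grow to the right and rows downward; lengths in m; the calibration is good to about 2 mm. The wrist camera is an equidistant fisheye: a pixel r from the principal point sees the ray r / f radians off the axis. A picture is of the moment at which its call begins: read the wrist's pose just before it. camera_params takes no time and is no camera call; for the wrist camera it gives the pose at the moment of the call.
- ticket.close_job(): hands the job in; it is judged then, once.
The state is a dict: "time_s": time; "joints": joint angles; "joint_vel": joint speeds; "tau": joint torques, N m; "tool_pos": TCP position; "tool_rot": TCP orientation; "contact_force": force on the tool from outside, world axes, zero at the start; "torque": the same for the moment, N m; "grip_width": opening from 0.0 (shut) to 1.0 (fully open); "gripper_force": force on a finger pad.
Only numpy, scipy, OpenCV 4.12 (cv2) and the standard library are available. Lean on these libraries where they do the work, as an engineer would, in place of code of your own. Each camera call takes 0.05 s, during which the arm holds its last target. There are 200 camera calls.

## Working session

There is one attempt and no reset: what is moved stays moved. The work goes in short steps, Python scripts to look and compute and a tool call to move; the robot and the scene stay as the last step left them, time stands still between calls to the robot, and variables do not carry over. Pictures are saved under pics/ and viewed, at most 10 in all, crops included, and the job is handed in when it is done.

Besides the shell and the picture viewer there is one more tool, called after "Emit:" as a command line: name --argument value ..., lists and objects as JSON in quotes. drive_tool: Moves the arm, as the interface text tells. Its arguments: {"type":"object","properties":{"commands":{"type":"array","items":{"type":"number"}}},"required":["commands"]}

```bash
mkdir -p pics; cat > h.py <<'E'
import numpy as np, cv2
from plant import env, viewer, ticket
def P(n):
    p=viewer.camera_params(n); return np.array(p["intrinsics"]),np.array(p["world_from_camera"])
def ray(n,u,v,kt=None):
    K,T=kt or P(n); a=(u-K[0,2])/K[0,0]; b=(v-K[1,2])/K[1,1]
    d=np.array([a,b,1.])
    if n=="wrist":
        r=np.hypot(a,b); d=np.array([a/r*np.sin(r),b/r*np.sin(r),np.cos(r)]) if r>0 else np.array([0,0,1.])
    return T[:3,3],T[:3,:3]@(d/np.linalg.norm(d))
def atz(n,u,v,z,kt=None):
    o,d=ray(n,u,v,kt); return o+d*(z-o[2])/d[2]
def proj(n,X,kt=None):
    K,T=kt or P(n); c=T[:3,:3].T@(np.array(X)-T[:3,3]); 
    if n=="wrist":
        r=np.hypot(c[0],c[1]); t=np.arctan2(r,c[2]); c=np.array([c[0]/r*t,c[1]/r*t,1])
    return (K@(c/c[2]))[:2]
def tri(obs):
    A=np.zeros((3,3));b=np.zeros(3)
    for o,d in obs:
        M=np.eye(3)-np.outer(d,d);A+=M;b+=M@o
    x=np.linalg.solve(A,b); return x,[np.linalg.norm((np.eye(3)-np.outer(d,d))@(x-o)) for o,d in obs]
def shot(n,f,crop=None,s=1):
    im=viewer.capture(n)[:,:,::-1]; cv2.imwrite("pics/full_"+f,im)
    if crop: x0,y0,x1,y1=crop; im=im[y0:y1,x0:x1]
    cv2.imwrite("pics/"+f,cv2.resize(np.ascontiguousarray(im),None,fx=s,fy=s,interpolation=cv2.INTER_CUBIC))
E
python3 - <<'E'
from h import *
shot("scene","a.png",s=1.25);shot("side","b.png",s=1.25)
for n in("scene","side","wrist"): K,T=P(n);print(n,K[0,0],T[:3,3].round(3),T[:3,2].round(2))
E
```

```text
scene 454.88447700645963 [1.705 0.724 0.921] [-0.74 -0.42 -0.53]
side 490.95856422102986 [ 0.394 -0.954  0.933] [ 0.15  0.78 -0.61]
wrist 309.70691628693146 [ 0.283 -0.45   0.373] [-0.3  -0.13 -0.94]
```

View pics/a.png

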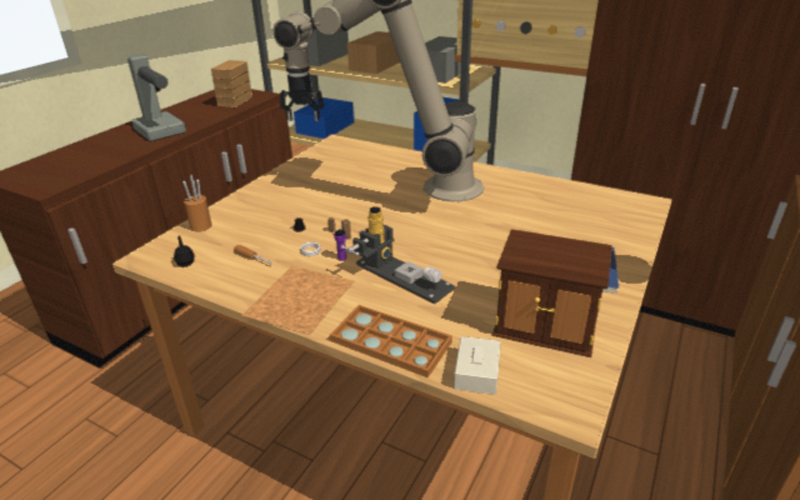

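View pics/b.png

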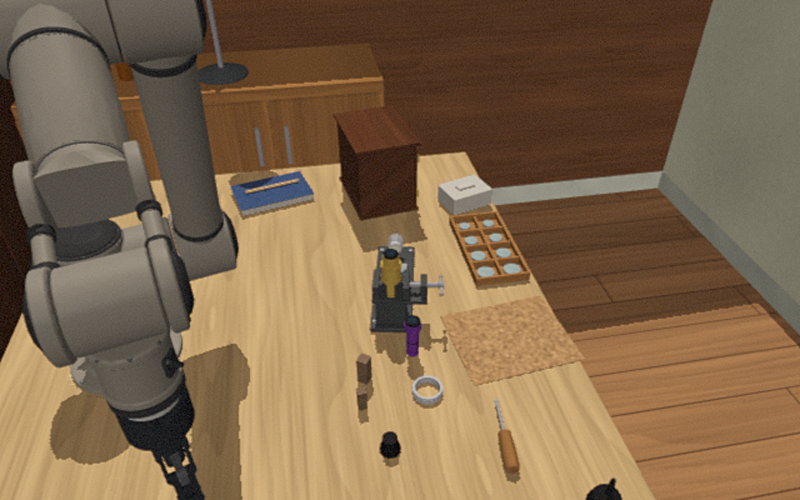

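Scene (1.25× picture): the two brown blocks are at (331,225) and (346,227), and in the side view at (362,400) and (364,368). The one at (364,368) is taller, so it fits. Of the tubes, brass is at (391,270) and purple at (412,337) in the side view, so brass is meant. I'll confirm both in an enlarged crop.

```bash
python3 - <<'E'
from h import *
a=cv2.imread("pics/full_a.png")[155:245,255:375];b=cv2.imread("pics/full_b.png")
cv2.imwrite("pics/c.png",cv2.resize(a,None,fx=6.5,fy=6.5,interpolation=cv2.INTER_CUBIC))
cv2.imwrite("pics/d.png",cv2.resize(b[185:335,265:375],None,fx=4,fy=4,interpolation=cv2.INTER_CUBIC))
E
```

```text
(no output)
```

View pics/c.png

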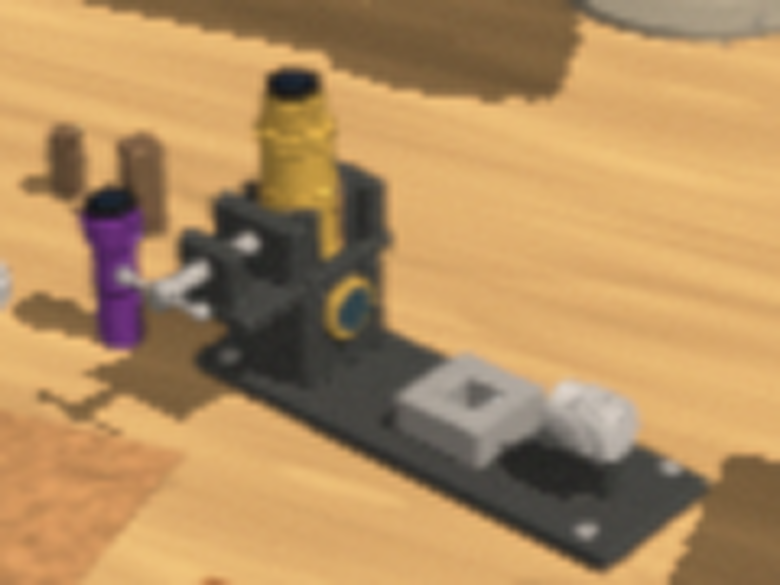

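View pics/d.png

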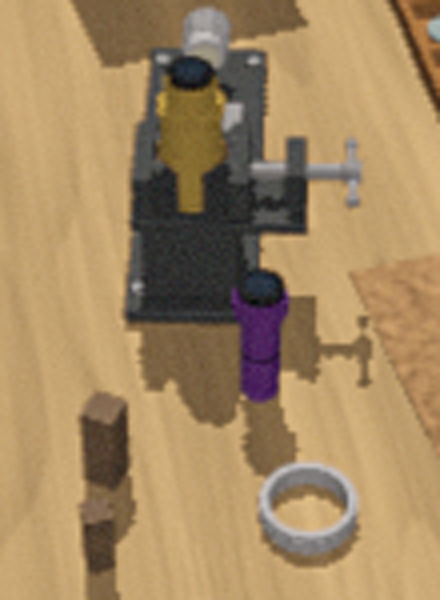

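Crop c: the large block's top is at (141,143), clearly bigger than the small one at (66,130). The brass eyecup is at (293,80) and the socket mouth at (480,395). Crop d: the large block's top is at (104,404), above the small one at (100,510). The brass eyecup is at (192,70).

```bash
python3 - <<'E'
from h import *
sc=lambda u,v:(255+u/6.5-.5,155+v/6.5-.5); sd=lambda u,v:(265+u/4-.5,185+v/4-.5)
S=lambda u,v,z:atz("scene",*sc(u,v),z).round(4); D=lambda u,v,z:atz("side",*sd(u,v),z).round(4)
print("block",S(141,143,.06),D(104,404,.06)); print(tri([ray("scene",*sc(141,143)),ray("side",*sd(104,404))]))
print("small",S(66,130,.04),D(100,510,.04))
print("eyecup",S(293,79,.18),D(192,70,.18))
print("socket",S(480,394,.034))
print("plate scene",S(600,563,.012),S(708,487,.012),S(198,357,.012)," side",D(127,318,.012),D(244,318,.012),D(267,50,.012),D(152,50,.012))
print("block edge side top corners",D(81,413,.06),D(96,394,.06),D(127,400,.06),D(115,424,.06))
print("purple",S(112,200,.1),D(264,285,.1))
print(env.observe()["tool_rot"])
E
```

```text
block [ 0.4634 -0.1537  0.06  ] [ 0.4652 -0.1553  0.06  ]
(array([ 0.46449108, -0.15409864,  0.05975261]), [np.float64(0.0010553585451395775), np.float64(0.0010553585451397692)])
small [ 0.4416 -0.2238  0.04  ] [ 0.4537 -0.2171  0.04  ]
eyecup [0.5437 0.0033 0.18  ] [5.464e-01 3.000e-04 1.800e-01]
socket [0.57   0.1261 0.034 ]
plate scene [0.6457 0.2324 0.012 ] [0.5634 0.2545 0.012 ] [ 0.5805 -0.0441  0.012 ]  side [ 0.494  -0.0396  0.012 ] [ 0.5693 -0.054   0.012 ] [0.6416 0.227  0.012 ] [0.5543 0.2436 0.012 ]
block edge side top corners [ 0.4509 -0.1598  0.06  ] [ 0.4616 -0.1466  0.06  ] [ 0.479  -0.1548  0.06  ] [ 0.4694 -0.1721  0.06  ]
purple [ 0.5807 -0.093   0.1   ] [ 0.5697 -0.1148  0.1   ]
[-3.07734029e+00 -6.25115372e-01  1.29114554e-04]
```

Emit:
drive_tool --commands '[3.25,4.1,-0.4,4.2,1,3.25,4.1,-0.4,4.2,1,3.25,4.1,-0.4,4.2,1,3.25,4.1,-0.4,4.2,1,3.25,4.1,-0.4,4.2,1,3.25,4.1,-0.4,4.2,1,3.25,4.1,-0.4,4.2,1,3.25,4.1,-0.4,4.2,1]'

```text
time_s: 1.1
tool_pos: [0.4656, -0.1538, 0.199]
tool_rot: [-2.765, -1.492, 0.0]
contact_force: [0.7, -0.4, -0.0]
grip_width: 1.002
gripper_force: 0.0
```

```bash
python3 - <<'E'
from h import *
kt=P("wrist");o=env.observe();np.savez("pics/w1.npz",K=kt[0],T=kt[1])
shot("wrist","e.png",s=1.25)
print(o["tool_pos"],o["tool_rot"],o["joints"],o["contact_force"],o["time_s"])
print(proj("wrist",[.4645,-.154,.06],kt),proj("wrist",[.57,.126,.034],kt),kt[1][:3,3])
E
```

```text
[ 0.46560284 -0.1538449   0.1989928 ] [-2.76461871e+00 -1.49181047e+00  3.50484141e-04] [-4.75506272e-01  3.09243571e-01  1.66742224e+00 -1.03551107e-04
  1.16518282e+00  1.05671442e-01] [ 0.68598711 -0.41302543 -0.00237334] 1.1
[313.1151772  187.12804594] [250.29176269 -84.08622242] [ 0.51237074 -0.08280102  0.34134048]
```

View pics/e.png

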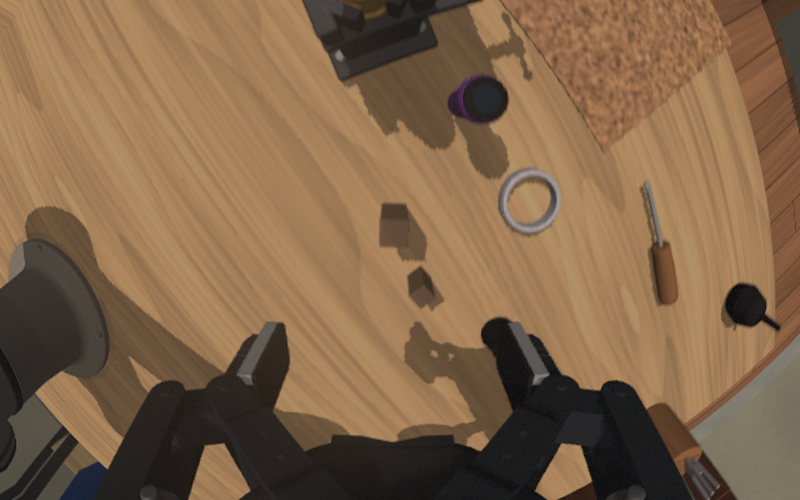

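```bash
python3 - <<'E'
from h import *
im=cv2.imread("pics/full_e.png")[150:210,290:350]
cv2.imwrite("pics/f.png",cv2.resize(im,None,fx=10,fy=10,interpolation=cv2.INTER_CUBIC))
E
```

```text
(no output)
```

View pics/f.png

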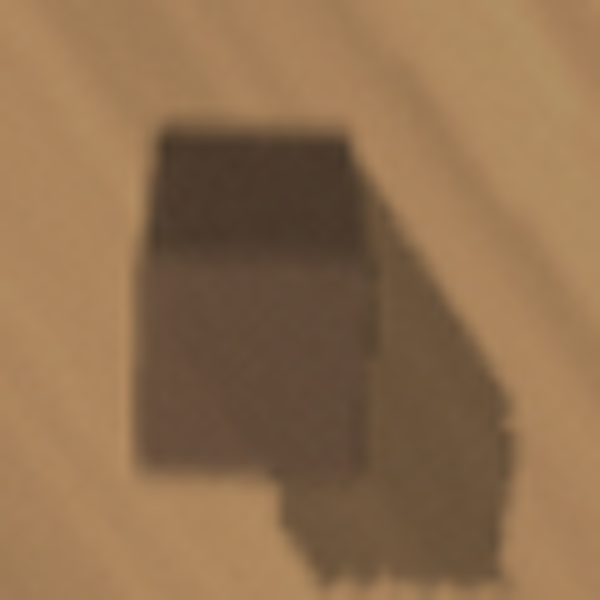

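The top face corners are at about (142,254), (374,256), (366,470) and (137,468). The front foot edge runs from (160,130) to (349,130).

```bash
python3 - <<'E'
from h import *
z=np.load("pics/w1.npz");kt=(z["K"],z["T"])
f=lambda u,v,h:atz("wrist",290+u/10-.5,150+v/10-.5,h,kt)
c=[f(142,254,.06),f(374,256,.06),f(366,470,.06),f(137,468,.06)]
g=[f(160,130,0),f(349,130,0)]
print(np.mean(c,0))
for i in range(4):
  d=c[(i+1)%4]-c[i];print(np.linalg.norm(d),np.degrees(np.arctan2(d[1],d[0])))
d=g[1]-g[0];print(g,np.linalg.norm(d),np.degrees(np.arctan2(d[1],d[0])))
n=(c[3]-c[0]);n/=np.linalg.norm(n);print("foot centre",np.mean(g,0)+n*.011)
o=env.observe();print(np.degrees(np.arctan2(*o["tool_rot"][1::-1]))*2-90)
E
```

```text
[ 0.46669479 -0.15387251  0.06      ]
0.021779664953908102 -33.813484586861925
0.02122098932854855 -124.67439337311329
0.021969417807109905 146.15911540793303
0.02121418516535825 54.81274901757495
[array([ 0.46309245, -0.14022356,  0.        ]), array([ 0.48088303, -0.15191067,  0.        ])] 0.0212859957126847 -33.30198562971908
foot centre [ 0.46564898 -0.15505712  0.        ]
-392.9678094697077
```

Emit:
drive_tool --commands '[0.05,-0.06,-4,-1,1,0,0,-4,0,1,0,0,-4,0,1,0,0,-3,0,1,0,0,-2.3,0,1,0,0,0,0,1,0,0,0,0,0.5,0,0,0,0,0.3]'

```text
time_s: 2.15
tool_pos: [0.466, -0.1564, 0.0274]
tool_rot: [2.778, 1.463, 0.002]
contact_force: [0.6, 0.4, 0.8]
grip_width: 0.608
gripper_force: 0.0
```

Emit:
drive_tool --commands '[0,0,0,0,0.2,0,0,0,0,0.1,0,0,0,0,0,0,0,0,0,0,0,0,0,0,0,0,0,1,0,0,0,0,2,0,0,0,0,4,0,0]'

```text
time_s: 3.15
tool_pos: [0.4643, -0.1555, 0.0963]
tool_rot: [-2.777, -1.463, 0.003]
contact_force: [0.4, 0.3, -0.8]
grip_width: 0.247
gripper_force: 58.7
```

Emit:
drive_tool --commands '[0,0,4,0,0,0,0,4.3,4,0,1.5,3,4,4,0,1.8,3.5,2.5,4,0,1.8,3.5,0,4,0,1.5,3,0,5,0,1.5,2.5,0,0,0,0,0,0,0,0]'

```text
time_s: 4.15
tool_pos: [0.5466, 0.0006, 0.2444]
tool_rot: [-2.463, -1.949, -0.0]
contact_force: [-0.3, -0.1, -1.0]
grip_width: 0.247
gripper_force: 58.7
```

```bash
python3 - <<'E'
from h import *
kt=P("wrist");o=env.observe();np.savez("pics/w2.npz",K=kt[0],T=kt[1])
shot("wrist","g.png",(160,0,480,240),2.5)
print(o["tool_pos"],o["tool_rot"],o["contact_force"],o["time_s"])
print(proj("wrist",[.57,.126,.034],kt),proj("wrist",[.545,.002,.18],kt),kt[1][:3,3])
E
```

```text
[0.54656773 0.0005897  0.24438524] [-2.46323550e+00 -1.94944287e+00 -9.58512571e-05] [-0.30538681 -0.06035016 -1.01409529] 4.15
[308.34785614  58.5307014 ] [311.15303862 215.10042268] [0.56632341 0.08323287 0.38673123]
```

View pics/g.png

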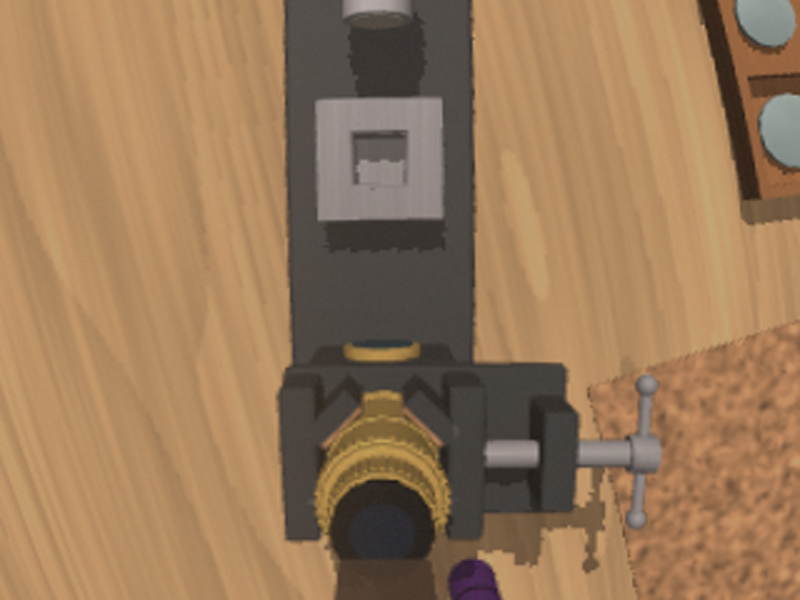

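The socket block's top corners are at (316,100), (442,98), (443,219) and (318,219). The opening runs from (351,131) to (408,186). The eyecup circle spans x 329–436 with its top edge at y=478. The held block's front foot edge is at y≈560, x 336–435.

```bash
python3 - <<'E'
from h import *
z=np.load("pics/w2.npz");kt=(z["K"],z["T"])
f=lambda u,v,h:atz("wrist",160+u/2.5-.5,v/2.5-.5,h,kt)
def q(c):
  print(np.mean(c,0).round(4),[(round(np.linalg.norm(c[(i+1)%4]-c[i])*1e3,1),round(np.degrees(np.arctan2(*(c[(i+1)%4]-c[i])[1::-1])),1)) for i in range(4)])
q([f(316,100,.034),f(442,98,.034),f(443,219,.034),f(318,219,.034)])
q([f(351,131,.034),f(408,131,.034),f(408,186,.034),f(351,186,.034)])
for a,b in(((287,50),(293,360)),((472,50),(474,360))):
  d=f(*a,.012)-f(*b,.012);print("edge",np.degrees(np.arctan2(d[1],d[0]))-90,np.linalg.norm(f(287,100,.012)-f(472,100,.012)))
print("eyecup",f(382.5,531,.18),np.linalg.norm(f(329,531,.18)-f(436,531,.18)), f(382.5,478,.18))
for h in(.214,.219,.224):
  a,b=f(336,560,h),f(435,560,h);d=b-a;print("foot",(a+b)/2,np.linalg.norm(d),np.degrees(np.arctan2(d[1],d[0])))
o=env.observe();print(o["tool_pos"],np.degrees(np.arctan2(*o["tool_rot"][1::-1]))*2-90+360,o["joints"])
E
```

```text
[0.5722 0.1206 0.034 ] [(np.float64(55.9), np.float64(-12.5)), (np.float64(56.0), np.float64(-102.7)), (np.float64(55.9), np.float64(166.6)), (np.float64(55.1), np.float64(77.4))]
[0.572  0.1204 0.034 ] [(np.float64(25.3), np.float64(-13.5)), (np.float64(25.4), np.float64(-103.2)), (np.float64(25.3), np.float64(166.6)), (np.float64(25.4), np.float64(76.6))]
edge -12.786887029522475 0.08747104243330504
edge -12.439794685053172 0.08747104243330504
eyecup [0.54651849 0.00418794 0.18      ] 0.030749522635169918 [0.55021247 0.01969849 0.18      ]
foot [0.54872058 0.00961505 0.214     ] 0.024120586137208914 -13.298677852553263
foot [0.54923012 0.01174605 0.219     ] 0.0234223746360483 -13.29867785255325
foot [0.54973967 0.01387704 0.224     ] 0.022724163134887797 -13.298677852553208
[ 5.46096098e-01 -4.51689043e-04  2.44294325e-01] -13.340317708887653 [-1.41000064e-01  3.71548422e-01  1.44307187e+00 -3.36890002e-04
  1.32756739e+00  9.19136360e-02]
```

Emit:
drive_tool --commands '[0.85,4,0,0.4,0,0.85,4,0,0,0,0.85,4.05,-2,0,0,0,0,-5,0,0,0,0,-5,0,0,0,0,-3.3,0,0,0,0,-1.8,0,0,0,0,0,0,0]'

```text
time_s: 5.2
tool_pos: [0.5707, 0.1183, 0.0722]
tool_rot: [-2.459, -1.952, 0.005]
contact_force: [0.6, 0.7, 0.7]
grip_width: 0.247
gripper_force: 58.8
```

```bash
python3 - <<'E'
from h import *
kt=P("wrist");o=env.observe();np.savez("pics/w3.npz",K=kt[0],T=kt[1])
shot("wrist","i.png",(240,120,400,240),5)
print(o["tool_pos"],np.degrees(np.arctan2(*o["tool_rot"][1::-1]))*2-90,o["contact_force"],o["time_s"])
E
```

```text
[0.57068396 0.11831751 0.07217265] -373.1003899408851 [0.59475271 0.729816   0.67271299] 5.2
```

View pics/i.png

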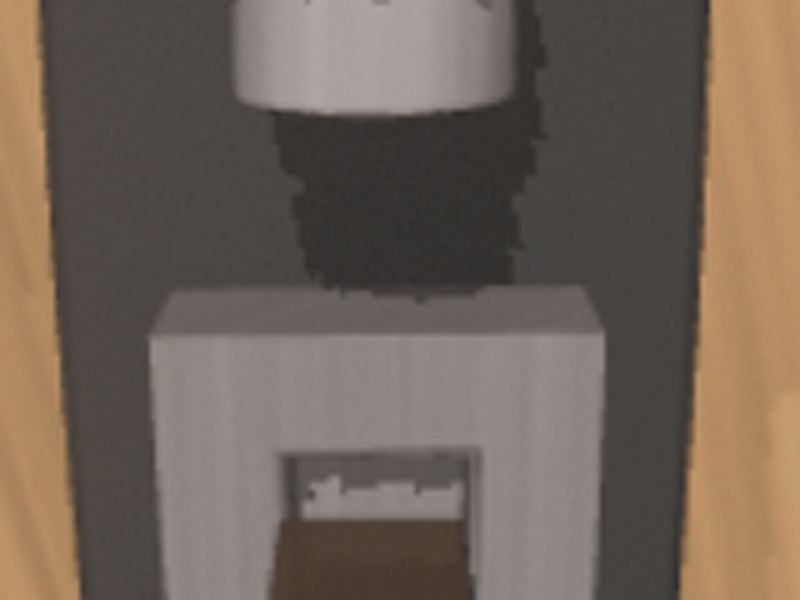

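Socket block: far top edge from (150,334) to (604,334), opening far edge from (278,450) to (482,450). Held block: front foot edge from (281,522) to (464,522).

```bash
python3 - <<'E'
from h import *
z=np.load("pics/w3.npz");kt=(z["K"],z["T"])
f=lambda u,v,h:atz("wrist",240+u/5-.5,120+v/5-.5,h,kt)
def e(n,a,b,h,off):
  a,b=f(*a,h),f(*b,h);d=b-a;L=np.linalg.norm(d);u=d/L;m=(a+b)/2+np.array([u[1],-u[0],0])*off
  print(n,h,m.round(4),round(L*1e3,1),np.degrees(np.arctan2(d[1],d[0])).round(1))
e("outer",(150,334),(604,334),.034,.028)
e("open",(278,450),(482,450),.034,.0125)
for h in(.043,.045,.047): e("foot",(281,522),(464,522),h,.011);e("footch",(281,522),(464,522),h,.0105)
# sides of block at row 600 : front face plane
a,b=f(271,600,.055),f(473,600,.055);print((a+b)/2,np.linalg.norm(b-a))
o=env.observe();print(o["tool_pos"])
E
```

```text
outer 0.034 [0.5719 0.1207 0.034 ] 55.6 -13.1
open 0.034 [0.5723 0.1209 0.034 ] 25.5 -13.1
foot 0.043 [0.5705 0.1168 0.043 ] 22.1 -13.0
footch 0.043 [0.5706 0.1173 0.043 ] 22.1 -13.0
foot 0.045 [0.5707 0.1177 0.045 ] 21.9 -13.0
footch 0.045 [0.5708 0.1182 0.045 ] 21.9 -13.0
foot 0.047 [0.5709 0.1186 0.047 ] 21.6 -13.0
footch 0.047 [0.571 0.119 0.047] 21.6 -13.0
[0.57190034 0.12314149 0.055     ] 0.02324437231608442
[0.57162631 0.11856415 0.07342277]
```

Emit:
drive_tool --commands '[0.1,0.25,-0.3,0,0,0,0,-0.3,0,0,0,0,0,0,0,0,0,0,0,0,0,0,0,0,0,0,0,0,0,0,0,0,0,0,0,0,0,0,0,0]'

```text
time_s: 6.25
tool_pos: [0.5729, 0.122, 0.0673]
tool_rot: [2.459, 1.955, 0.0]
contact_force: [-0.5, 0.1, -0.7]
grip_width: 0.253
gripper_force: 58.8
```

```bash
python3 - <<'E'
from h import *
kt=P("wrist");o=env.observe();np.savez("pics/w4.npz",K=kt[0],T=kt[1])
shot("wrist","j.png",(280,180,350,240),10)
print(np.mean([env.observe()["tool_pos"]],0),o["contact_force"],o["time_s"])
for _ in range(3): viewer.capture("side"); print(env.observe()["tool_pos"])
E
```

```text
[0.5728251  0.12199091 0.06730087] [-0.52888639  0.14956347 -0.7181182 ] 6.25
[0.57282083 0.12199419 0.06730162]
[0.57285664 0.12198112 0.06733434]
[0.57283578 0.12198463 0.06730651]
```

View pics/j.png

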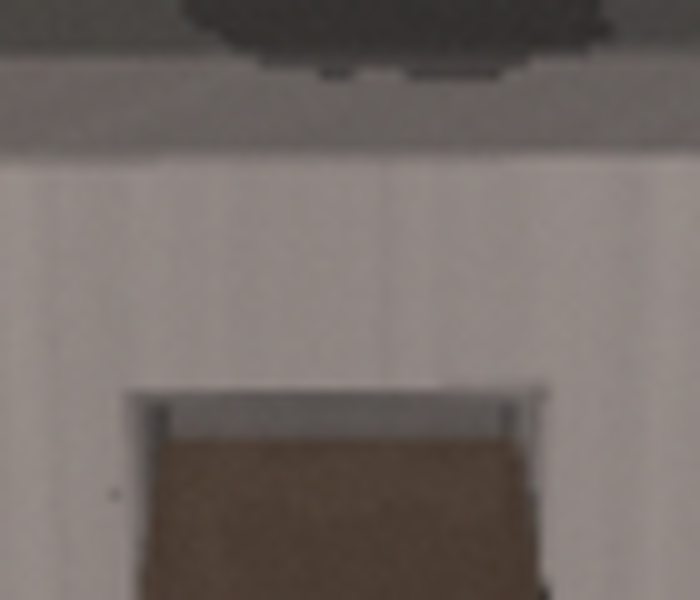

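The opening's far edge runs from (128,390) to (547,390). The foot front edge runs from (163,440) to (518,440), nearly centred. The outer far edge is at y=155.

```bash
python3 - <<'E'
from h import *
z=np.load("pics/w4.npz");kt=(z["K"],z["T"])
f=lambda u,v,h:atz("wrist",280+u/10-.5,180+v/10-.5,h,kt)
def e(n,a,b,h,off):
  a,b=f(*a,h),f(*b,h);d=b-a;L=np.linalg.norm(d);u=d/L;m=(a+b)/2+np.array([u[1],-u[0],0])*off
  print(n,h,m.round(4),round(L*1e3,1),np.degrees(np.arctan2(d[1],d[0])).round(1))
e("outer",(128,155),(547,155),.034,.028)
e("open",(128,390),(547,390),.034,.0125)
for h in(.0385,.04,.0415): e("foot",(163,440),(518,440),h,.0108)
E
```

```text
outer 0.034 [0.5723 0.1207 0.034 ] 25.1 -13.1
open 0.034 [0.5724 0.1209 0.034 ] 25.8 -13.1
foot 0.0385 [0.5726 0.1212 0.0385] 21.4 -13.1
foot 0.04 [0.5728 0.1218 0.04  ] 21.2 -13.1
foot 0.0415 [0.5729 0.1225 0.0415] 21.0 -13.1
```

Emit:
drive_tool --commands '[-0.05,-0.13,0,0,0,0,0,0,0,0,0,0,-0.2,0,0,0,0,-0.2,0,0,0,0,-0.2,0,0,0,0,-0.2,0,0,0,0,-0.2,0,0,0,0,-0.2,0,0]'

```text
time_s: 7.45
tool_pos: [0.5723, 0.1206, 0.0552]
tool_rot: [2.459, 1.955, -0.0]
contact_force: [-0.4, -1.1, 0.1]
grip_width: 0.248
gripper_force: 58.8
```

Emit:
drive_tool --commands '[0,0,-0.2,0,0,0,0,-0.2,0,0,0,0,-0.2,0,0,0,0,-0.2,0,0,0,0,-0.2,0,0,0,0,-0.1,0,0,0,0,-0.1,0,0,0,0,0,0,0]'

```text
time_s: 8.45
tool_pos: [0.5724, 0.1206, 0.0432]
tool_rot: [2.459, 1.955, -0.0]
contact_force: [0.2, -2.0, -0.6]
grip_width: 0.249
gripper_force: 58.8
```

Emit:
drive_tool --commands '[0,0,-0.1,0,0,0,0,0,0,0,0,0,0,0,0,0,0,0,0,0,0,0,0,0,0,0,0,0,0,0,0,0,0,0,0,0,0,0,0,0]'

```text
time_s: 9.45
tool_pos: [0.5724, 0.1206, 0.0431]
tool_rot: [2.459, 1.955, 0.0]
contact_force: [-2.6, -3.0, 6.3]
grip_width: 0.247
gripper_force: 59.7
```

Emit:
drive_tool --commands '[0,0,-0.1,0,0,0,0,0,0,0,0,0,0,0,0,0,0,0,0,0,0,0,0,0,0,0,0,0,0,0,0,0,0,0,0,0,0,0,0,0]'

```text
time_s: 10.45
tool_pos: [0.5724, 0.1206, 0.043]
tool_rot: [2.459, 1.955, 0.001]
contact_force: [-4.3, -2.9, 13.6]
grip_width: 0.252
gripper_force: 60.8
```

Emit:
drive_tool --commands '[0,0,0.1,0,0,0,0,0.1,0,0,0,0,0,0,0.4,0,0,0,0,0.7,0,0,0,0,1,0,0,0,0,1,0,0,3,0,1,0,0,5,0,1]'

```text
time_s: 11.45
tool_pos: [0.5711, 0.1206, 0.1225]
tool_rot: [-2.457, -1.953, 0.006]
contact_force: [0.3, -0.1, 0.3]
grip_width: 1.0
gripper_force: 0.0
```

Emit:
drive_tool --commands '[0,0,5,0,1,0,0,5,0,1,-0.8,-3.6,2,0,1,-0.8,-3.5,0,0,1,0,0,0,0,1,0,0,0,0,1,0,0,0,0,1,0,0,0,0,1]'

```text
time_s: 12.45
tool_pos: [0.5564, 0.0505, 0.243]
tool_rot: [-2.458, -1.956, 0.0]
contact_force: [0.2, -0.1, 0.5]
grip_width: 1.0
gripper_force: 0.0
```

```bash
python3 - <<'E'
from h import *
kt=P("wrist");o=env.observe();np.savez("pics/w5.npz",K=kt[0],T=kt[1])
im=viewer.capture("wrist")[:,:,::-1].copy();cv2.imwrite("pics/k_full.png",im)
cv2.imwrite("pics/k.png",cv2.resize(im[60:360,160:480],None,fx=2,fy=2,interpolation=cv2.INTER_CUBIC)) 
print(o["tool_pos"],o["tool_rot"],o["contact_force"],o["time_s"])
print(proj("wrist",[.5465,.0042,.18],kt),proj("wrist",[.5722,.1207,.076],kt),kt[1][:3,3])
E
```

```text
[0.5563956  0.05046459 0.24304702] [-2.45794470e+00 -1.95607572e+00  3.01169507e-04] [ 0.2189903  -0.12768958  0.45863574] 12.45
[314.71271074 272.79007887] [313.41445912 108.57438531] [0.57573155 0.13323331 0.38539366]
```

View pics/k.png

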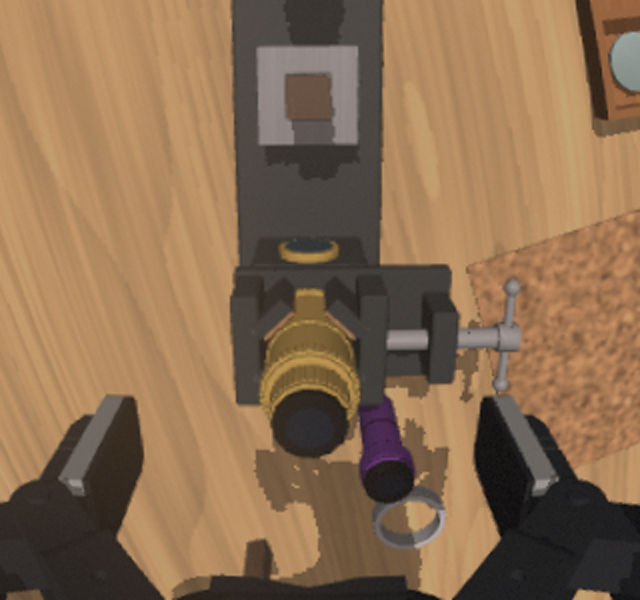

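The block stands in the socket: its top spans (286–331, 73–121) and is square with the mouth. The eyecup spans x 271–350, bottom edge at y=457, centre about (310.5,420).

```bash
python3 - <<'E'
from h import *
z=np.load("pics/w5.npz");kt=(z["K"],z["T"])
f=lambda u,v,h:atz("wrist",160+u/2-.5,60+v/2-.5,h,kt)
print(f(310.5,420,.18),f(310.5,457,.18),f(310.5,387,.18),np.linalg.norm(f(271,420,.18)-f(350,420,.18)))
s=np.radians(-12.9);c=np.array([.5723,.1208]);print("from socket",c-.12*np.array([-np.sin(s),np.cos(s)]))
c=[f(286,73,.076),f(331,73,.076),f(331,121,.076),f(286,121,.076)];print(np.mean(c,0),np.linalg.norm(c[1]-c[0]),np.linalg.norm(c[2]-c[1]))
g=cv2.cvtColor(cv2.imread("pics/k_full.png"),cv2.COLOR_BGR2GRAY)
print(g[240:296:2,315]);print(g[270,285:345:2])
E
```

```text
[0.54721412 0.00718218 0.18      ] [ 0.54323045 -0.01018395  0.18      ] [0.550523  0.0216003 0.18     ] 0.030728320147245247
from socket [0.54550999 0.00382866]
[0.57265588 0.12120571 0.076     ] 0.0220761656309684 0.024035857060551332
[147 116 101 101 100 119 127  98  39  41  41  39  44  46  44  45  46  48
  46  46  45  45  43  40  53  95  96  95]
[158 156 153 152 148  83  43  45  44  45  49  47  46  48  47  45  45  48
  45  43  40  39  41  35  50  98  91  87  47  52]
```

Emit:
drive_tool --commands '[-0.5,-2.3,0,0,1,-0.55,-2.33,0,0,1,0,0,0,0,1,0,0,-3,0,1,0,0,-3,0,1,0,0,-2,0,1,0,0,-0.5,0,1,0,0,0,0,1]'

```text
time_s: 13.5
tool_pos: [0.5462, 0.0039, 0.1586]
tool_rot: [2.459, 1.955, 0.001]
contact_force: [0.2, -0.5, -0.1]
grip_width: 0.999
gripper_force: 0.0
```

Emit:
drive_tool --commands '[0,0,0,0,0.8,0,0,0,0,0.7,0,0,0,0,0.6,0,0,0,0,0.55,0,0,0,0,0.5,0,0,0,0,0.48,0,0,0,0,0.46,0,0,0,0,0.46]'

```text
time_s: 14.5
tool_pos: [0.5458, 0.0034, 0.1583]
tool_rot: [-2.459, -1.955, -0.0]
contact_force: [-0.5, 0.0, -0.1]
grip_width: 0.458
gripper_force: 0.0
```

```bash
python3 - <<'E'
from h import *
o=env.observe();kt=P("wrist");np.savez("pics/w6.npz",K=kt[0],T=kt[1])
im=viewer.capture("wrist")[:,:,::-1].copy();cv2.imwrite("pics/m_full.png",im)
print(o["tool_pos"],o["contact_force"],o["grip_width"])
g=cv2.cvtColor(im,cv2.COLOR_BGR2GRAY); h=cv2.cvtColor(im,cv2.COLOR_BGR2HSV)
c=proj("wrist",[.546,.0042,.18],kt);print(c)
for v in range(int(c[1])-40,int(c[1])+41,10): print(v,g[v,int(c[0])-60:int(c[0])+62:3])
E
```

```text
[0.54584115 0.00340575 0.15829359] [-0.52398318  0.03063969 -0.06718356] 0.45751071648422914
[313.48686004 284.23267156]
244 [157 162 143  74  73  74  72  73  99 147 143 160 131  92  98 104  86 105
 106 106 113 111 104 103  98  91  98  93  93 142 157 123 148  90  72  67
  68  65  65  58  73]
254 [147 145 149 113 111 112  50  42  85  97 134  94 124 114 131 154 153 111
  65  37  37  45  48  63  98 155 142  98  96 112  86 154 134  57  36 103
 110 111 102 170 169]
264 [ 51  71 111 111 112  61  42  42  66  92 110 151  80  41  42  43  42  40
  41  38  40  38  40  38  39  39  39  38  32  87 117 104 145  28  27  35
  98 110 111 106  38]
274 [ 70 111 111 110  65  43  41  38  46 146 149  43  43  41  39  41  46  46
  45  45  45  44  46  43  45  42  35  37  33  34  36 141  74  27  32  28
  37 110 111 111 111]
284 [108 112 111  90  46  41  40  37  98 157  66  42  40  43  46  46  47  46
  45  46  46  44  45  42  43  42  42  42  37  35  32  72  39  25  25  25
  26  31 110 109 111]
294 [ 47  48  50  55  51  39  37  41 157 153 157  44  40  39  39  46  46  45
  45  46  43  41  44  44  44  42  41  34  32  35  84 128  83  34  28  26
  34  36  44  37  35]
304 [ 46  45  47  40  43  36  36 143 152 156 124 100 101  97  66  42  40  35
  39  37  37  38  38  36  37  35  38  82  93  94  99 101  39  43  24  23
  38  29  30  35  36]
314 [ 45  45  45  44  41  41  35 163 153 152 140 101  98 102 100  93 104 106
 107 108  98  98 100  96  95  94  99  97  93  94  94 102  50  28  24  24
  32  24  28  29  32]
324 [ 44  43  43  44  67  40 156 162 167 156 157 155 161 156 161 163 153 154
 169 106 104 101  98  99  98  95  93  99  97  94  99  98 102  88  23  29
  46  38  36  36  36]
```

```bash
python3 - <<'E'
from h import *
g=cv2.cvtColor(cv2.imread("pics/m_full.png"),cv2.COLOR_BGR2GRAY)
for v in(276,280,284,288): print(v,"L",list(g[v,268:292]),"R",list(g[v,336:358]))
z=np.load("pics/w6.npz");kt=(z["K"],z["T"]);R=env.observe()["tool_pos"]
print(proj("wrist",[R[0],R[1],.18],kt),kt[0][0,2])
E
```

```text
276 L [np.uint8(43), np.uint8(39), np.uint8(39), np.uint8(39), np.uint8(39), np.uint8(40), np.uint8(39), np.uint8(41), np.uint8(38), np.uint8(41), np.uint8(157), np.uint8(168), np.uint8(148), np.uint8(130), np.uint8(136), np.uint8(97), np.uint8(56), np.uint8(40), np.uint8(42), np.uint8(40), np.uint8(43), np.uint8(42), np.uint8(44), np.uint8(41)] R [np.uint8(38), np.uint8(36), np.uint8(37), np.uint8(34), np.uint8(31), np.uint8(35), np.uint8(36), np.uint8(35), np.uint8(35), np.uint8(88), np.uint8(133), np.uint8(125), np.uint8(111), np.uint8(73), np.uint8(36), np.uint8(26), np.uint8(30), np.uint8(26), np.uint8(27), np.uint8(25), np.uint8(28), np.uint8(28)]
280 L [np.uint8(40), np.uint8(41), np.uint8(40), np.uint8(38), np.uint8(39), np.uint8(38), np.uint8(40), np.uint8(40), np.uint8(41), np.uint8(59), np.uint8(141), np.uint8(157), np.uint8(157), np.uint8(147), np.uint8(95), np.uint8(47), np.uint8(41), np.uint8(42), np.uint8(41), np.uint8(41), np.uint8(40), np.uint8(41), np.uint8(41), np.uint8(40)] R [np.uint8(34), np.uint8(35), np.uint8(38), np.uint8(35), np.uint8(36), np.uint8(35), np.u
[... 891 characters left out ...]
uint8(38), np.uint8(38), np.uint8(40), np.uint8(35), np.uint8(40), np.uint8(39), np.uint8(38), np.uint8(40), np.uint8(60), np.uint8(137), np.uint8(151), np.uint8(151), np.uint8(154), np.uint8(157), np.uint8(159), np.uint8(129), np.uint8(82), np.uint8(41), np.uint8(41), np.uint8(43), np.uint8(41), np.uint8(43), np.uint8(42), np.uint8(41)] R [np.uint8(36), np.uint8(33), np.uint8(34), np.uint8(34), np.uint8(36), np.uint8(36), np.uint8(32), np.uint8(33), np.uint8(36), np.uint8(94), np.uint8(134), np.uint8(151), np.uint8(147), np.uint8(68), np.uint8(36), np.uint8(35), np.uint8(32), np.uint8(27), np.uint8(25), np.uint8(28), np.uint8(28), np.uint8(24)]
[313.54989805 285.5991039 ] 313.80100740027336
```

Emit:
drive_tool --commands '[0.04,-0.01,0,0,0.46,0,0,0,0,0.46,0,0,0,0,0.42,0,0,0,0,0.4,0,0,0,0,0.3,0,0,0,0,0,0,0,0,0,0,0,0,0,0,0]'

```text
time_s: 15.55
tool_pos: [0.5463, 0.0033, 0.1587]
tool_rot: [2.459, 1.955, 0.001]
contact_force: [-0.9, 0.1, 5.0]
grip_width: 0.359
gripper_force: 59.3
```

```bash
python3 - <<'E'
from h import *
from scipy.spatial.transform import Rotation as Ro
z=np.load("pics/w5.npz");kt=(z["K"],z["T"])
p=np.array([.5564,.0505,.243]);R=Ro.from_rotvec([-2.458,-1.956,0]).as_matrix()
for u,v in((135,397),(106,397),(65,480),(85,490),(483,398),(510,398),(535,490),(555,485)):
  o,d=ray("wrist",160+u/2-.5,60+v/2-.5,kt); o=R.T@(o-p);d=R.T@d
  for y in(.0425,.048):
    s=np.sign(u-310)*y; q=o+d*(s-o[1])/d[1]; print((u,v),(q*1e3).round(1),end=" ")
  print()
E
```

```text
(135, 397) [  9.7 -42.5 -13.8] (135, 397) [ -0.  -48.    2.8] 
(106, 397) [ 20.9 -42.5 -33.3] (106, 397) [ 12.6 -48.  -19.3] 
(65, 480) [ 19.3 -42.5 -60.5] (65, 480) [ 10.9 -48.  -50. ] 
(85, 490) [ 11.5 -42.5 -53.3] (85, 490) [  2.  -48.  -41.9] 
(483, 398) [ 10.2  42.5 -15.2] (483, 398) [ 0.5 48.   1.4] 
(510, 398) [ 20.6  42.5 -33.4] (510, 398) [ 12.3  48.  -19.2] 
(535, 490) [ 12.9  42.5 -55.1] (535, 490) [  3.5  48.  -43.7] 
(555, 485) [ 19.8  42.5 -62.6] (555, 485) [ 11.3  48.  -52.2]
```

Emit:
drive_tool --commands '[0,0,0,0,0.4,0,0,0,0,0.5,0,0,0,0,0.5,0,0,-0.3,0,0.5,0,0,-0.3,0,0.5,0,0,0,0,0.5,0,0,0,0,0.5,0,0,0,0,0.5]'

```text
time_s: 16.55
tool_pos: [0.5463, 0.0033, 0.1524]
tool_rot: [2.459, 1.955, 0.0]
contact_force: [0.2, -0.1, -0.2]
grip_width: 0.497
gripper_force: 0.0
```

Emit:
drive_tool --commands '[0,0,0,0,0.46,0,0,0,0,0.43,0,0,0,0,0.4,0,0,0,0,0.36,0,0,0,0,0.2,0,0,0,0,0,0,0,0,0,0,0,0,0,0,0]'

```text
time_s: 17.55
tool_pos: [0.5461, 0.0034, 0.153]
tool_rot: [2.459, 1.955, 0.0]
contact_force: [-2.8, -0.0, 6.8]
grip_width: 0.411
gripper_force: 59.2
```

Emit:
drive_tool --commands '[0,0,0.1,0,0,0,0,0.1,0,0,0,0,0.2,0,0,0,0,0.2,0,0,0,0,0.2,0,0,0,0,0.2,0,0,0,0,0,0,0,0,0,0,0,0]'

```text
time_s: 18.55
tool_pos: [0.5464, 0.0033, 0.1629]
tool_rot: [2.459, 1.955, 0.001]
contact_force: [-0.9, -0.5, -1.8]
grip_width: 0.36
gripper_force: 59.4
```

```bash
cat > prof.py <<'E'
from h import *
import sys
a=float(sys.argv[1]);b=float(sys.argv[2])
for n in("scene","side"):
  im=viewer.capture(n)[:,:,::-1].copy();cv2.imwrite(f"pics/prof_{n}_{sys.argv[3]}.png",im);kt=P(n)
  u0,v0=proj(n,[.546,.0036,b],kt);u1,v1=proj(n,[.546,.0036,a],kt)
  hs=cv2.cvtColor(im,cv2.COLOR_BGR2HSV)
  print(n,(u0,v0),(u1,v1),"z/row",(b-a)/(v1-v0))
  for v in range(int(v0),int(v1)+1):
    z=a+(b-a)*(v1-v)/(v1-v0);u=int(round(u0+(u1-u0)*(v-v0)/(v1-v0)))
    s="".join("G" if (15<=p[0]<=32 and p[1]>130 and p[2]>70) else "k" if p[2]<55 else "d" if p[2]<90 else "." for p in hs[v,u-16:u+17])
    print(v,round(z*1e3),s)
E
python3 prof.py .11 .21 1
```

```text
scene (np.float64(298.9342606159243), np.float64(159.14329113458342)) (np.float64(300.15383110958095), np.float64(184.61784512769617)) z/row 0.003925485801519265
159 211 G..kkkkkkkkddkkd..dkkkkkd....GGG.
160 207 .G.dkkkkkkkddkkd..kkkkd..G.GG....
161 203 ....kkkkkkkkkkd...dkkk...G.GGGGGG
162 199 G...dkkkkkkkkkd....kkk.........G.
163 195 .....ddkkkkkkkkd..dkkkd.........G
164 191 G...G....dkkkkddkkkkkkd..........
165 187 ......G...kkkd..dkkkkkd..........
166 183 ..........dkkd..dkkkdd...........
167 179 ..........dkkd..dkkGGG...........
168 175 ..........dkkd...GGGGG...........
169 171 ..........dkkd...GGGGG...........
170 167 ..........dkkd...GGGGGG.....G....
171 163 ..........kkd...GGGGGG...........
172 160 ..........dkd...GGGGGGGG.........
173 156 ................GGGGGGG..........
174 152 .........GGG...GGGGGGGGG.G.......
175 148 .........GGGGGGGGGGGGGGG........G
176 144 .........GGGGGGGGGGGGGG.........G
177 140 ..........GGGGGGGGGGGGG..........
178 136 ..........GGGGGGGGGGGGG..........
179 132 ..G.......GGGGGGGGGGGGG..........
180 128 ..........GGGGGGGGGGGGG..........
181 124 ......
[... 959 characters left out ...]
.dd.ddGGGGGGGGGGGG..dkkddddd
207 160 .......d.ddGGGGGGGGGGGG..dkkddddd
208 157 .........dGGGGGGGGGGGGGd.dkdddddd
209 154 ......dd.GGGGGGGGGGGGGG..dkdddddd
210 151 ......dd.GGGGGGGGGGGGGGGG....dddd
211 147 ......dd.GGGGGGGGGGGGGGGG.....ddd
212 144 ......dd.GGGGGGGGGGGGGGGG.....ddd
213 141 ......dd.GGGGGGGGGGGGGGG......ddd
214 138 ......dddGGGGGGGGGGGGGGG......ddd
215 134 .....ddddGGGGGGGGGGGGGGG......ddd
216 131 ....dddddGGGGGGGGGGGGGGG....ddddd
217 128 ....dddddGGGGGGGGGGGGGGG...dddddd
218 125 ....ddddd.GGGGGGGGGGGGGGddddddddd
219 122 ....ddddd.GGGGGGGGGGGGGG.dddddddd
220 118 ...ddddd.GGGGGGGGGGGGGGGG.ddddddd
221 115 ...ddddddGGGGGGGGGGGGGGGGdddddddd
222 112 ...ddddkdGGGGGGGGGGGGGGGGdddddddd
```

```bash
python3 - <<'E'
from h import *
A=cv2.imread("pics/full_b.png");B=cv2.imread("pics/prof_side_1.png")
for n,im in(("orig",A),("now",B)):
  hs=cv2.cvtColor(im,cv2.COLOR_BGR2HSV);print(n)
  for v in range(188,220):
    print(v,"".join("G" if (15<=p[0]<=32 and p[1]>130 and p[2]>70) else "k" if p[2]<55 else "d" if p[2]<90 else "." for p in hs[v,298:328]), hs[v,313,2], hs[v,304,2],hs[v,323,2])
E
```

```text
orig
188 .............................. 156 131 132
189 .............................. 156 131 133
190 ....G......................... 159 127 135
191 .....G........................ 151 127 131
192 .............................. 148 128 131
193 .............................. 174 126 125
194 .............................. 184 132 131
195 ...G.......................... 178 128 165
196 .............................. 142 122 205
197 ...G.ddddddd.................. 150 83 130
198 .....d...dddd...........dddddd 144 102 75
199 .....d....ddkkkkd.......ddddd. 52 151 77
200 .....d....kkkkkkkkd.....dddd.. 53 116 78
201 .....ddddkkkddddddkk...ddddddd 59 77 80
202 .....dddkkkdddddddkkdddddddddd 66 75 77
203 .....ddddkkkdkdddkkkkddddddddd 61 75 81
204 .....dd.GGkkkdkkkkkkGddddddddd 49 79 82
205 .....dd.GGkkkkkkkkkdG.dddddddd 35 81 86
206 .....dd.GGdkkkkkkkdGGGkkdddddd 22 74 80
207 .....dd.GGGGGdGdGGGGGGdkkkdddd 62 77 51
208 .....d.GGGGGGGGGGGGGGGGdkddddd 139 111 72
209 ....ddGGGGGGGGGGGGGGGGGGkddddd 135 165 74
210 ....ddGGGGGGGGGGGGGGGGG.....dd 132 149 106
211 ....ddGGGGGGGGGGGGGGGGG.....dd 128 139 
[... 1126 characters left out ...]
d 34 109 31
205 ....kd.d.GGGGGGGGGGGG..dkkdddd 95 100 24
206 ....dd.ddGGGGGGGGGGGG..dkkdddd 122 98 41
207 .....d.ddGGGGGGGGGGGG..dkkdddd 121 106 46
208 .......dGGGGGGGGGGGGGd.dkddddd 118 109 69
209 ....dd.GGGGGGGGGGGGGG..dkddddd 122 123 61
210 ....dd.GGGGGGGGGGGGGGGG....ddd 122 103 101
211 ....dd.GGGGGGGGGGGGGGGG.....dd 122 103 168
212 ....dd.GGGGGGGGGGGGGGGG.....dd 123 108 166
213 ....dd.GGGGGGGGGGGGGGG......dd 115 104 167
214 ....dddGGGGGGGGGGGGGGG......dd 128 86 163
215 ...ddddGGGGGGGGGGGGGGG......dd 122 77 143
216 ..dddddGGGGGGGGGGGGGGG....dddd 118 68 105
217 ..dddddGGGGGGGGGGGGGGG...ddddd 127 74 80
218 ..ddddd.GGGGGGGGGGGGGGdddddddd 125 74 74
219 ..ddddd.GGGGGGGGGGGGGG.ddddddd 129 82 89
```

Emit:
drive_tool --commands '[0,0,-0.2,0,0,0,0,-0.3,0,0,0,0,-0.2,0,0,0,0,0,0,0,0,0,0,0,0.58,0,0,0,0,0.58,0,0,-0.3,0,0.58,0,0,-0.4,0,0.58]'

```text
time_s: 19.65
tool_pos: [0.5463, 0.0033, 0.148]
tool_rot: [2.459, 1.955, 0.0]
contact_force: [-0.2, 0.2, -0.4]
grip_width: 0.585
gripper_force: 0.0
```

Emit:
drive_tool --commands '[0,0,0,0,0.5,0,0,0,0,0.46,0,0,0,0,0.43,0,0,0,0,0.4,0,0,0,0,0.2,0,0,0,0,0,0,0,0,0,0,0,0,0,0,0]'

```text
time_s: 20.65
tool_pos: [0.5461, 0.0033, 0.1487]
tool_rot: [2.459, 1.955, 0.0]
contact_force: [-2.9, 0.1, 5.2]
grip_width: 0.428
gripper_force: 59.7
```

Emit:
drive_tool --commands '[-0.03,0,0,0,0,0,0,0.1,0,0,0,0,0.1,0,0,0,0,0.1,0,0,0,0,0.2,0,0,0,0,0,0,0,0,0,0,0,0,0,0,0,0,0]'

```text
time_s: 21.65
tool_pos: [0.546, 0.0033, 0.1491]
tool_rot: [-2.458, -1.953, 0.003]
contact_force: [11.7, 0.7, -31.2]
grip_width: 0.424
gripper_force: 65.3
```

Emit:
drive_tool --commands '[0.03,0,-0.2,0,0,0,0,-0.25,0,0,0,0,0,0,0.5,0,0,0,0,0.6,0,0,0,0,0.6,0,0,0,0,0.6,0,0,0,0,0.6,0,0,0,0,0.6]'

```text
time_s: 22.65
tool_pos: [0.5462, 0.0033, 0.1488]
tool_rot: [2.459, 1.955, 0.0]
contact_force: [-0.2, -0.3, 0.5]
grip_width: 0.602
gripper_force: 0.0
```

```bash
python3 prof.py .11 .20 2 | sed -n '/side/,$p'; python3 - <<'E'
from h import *
from scipy.spatial.transform import Rotation as Ro
z=np.load("pics/w6.npz");kt=(z["K"],z["T"])
p=np.array([.54584,.0034,.1583]);R=Ro.from_rotvec([-2.459,-1.955,0]).as_matrix()
for w in(.039,.046):
 for t in(-.002,-.006,-.010,-.02,-.03):
  print(w,t,[proj("wrist",p+R@np.array([x,s*w/2,t]),kt).round(0) for s in(-1,1) for x in(-.011,.011)])
for v in range(224,300,4):
  g=cv2.cvtColor(cv2.imread("pics/m_full.png"),cv2.COLOR_BGR2GRAY);print(v,*[int(q) for q in g[v,250:292:2]])
o=env.observe();print(o["tool_pos"],o["contact_force"])
E
```

```text
side (np.float64(311.99147063801087), np.float64(194.8391471874566)) (np.float64(312.5042592886361), np.float64(222.59155304745784)) z/row 0.0032429620860263686
194 203 kkkkkkkd..G.............dkkkkkkkd
195 199 kkkkkkk.G................dkkkkkkk
196 196 kkkkkkk...................kkkkkkk
197 193 kkkkkkdddddddd............kkkkkkk
198 190 kkkkkkkd...dddd...........dkkkkkk
199 187 kkkkkkkd....dkkkkdd.......dkkkkkk
200 183 dkkkdkkd...dkkkkkkdkkd...ddkkkkkk
201 180 .dkd.dkddddkkkdkdddkkk...ddddkkkd
202 177 .dkd.dkddddkkkdddddkkkddddkd.dkkd
203 174 .dkd.dkddd.dkkddkkdkkkkddddd.dkkd
204 170 .dkd.dkdd.GGkkkkkkkkkkG..ddd.dkkd
205 167 .Gkd.dkdd.GGkkkkkkkkkkG.dddd.dkkd
206 164 ..kd.dkdddGGGkkkkkkkdGGGkkk..dkkd
207 161 ..kd.dkdd.GGGGGGddGGGGGGdkkd.dkkd
208 157 ..kd.dkd.GGGGGGGGGGGGGGGGdkd.dkkd
209 154 ..dd.dkdGGGGGGGGGGGGGGGGGGkd.dkkd
210 151 .....dkdGGGGGGGGGGGGGGGGG.dd.dkkd
211 148 .....dkdGGGGGGGGGGGGGGGGG....dddd
212 144 ......ddGGGGGGGGGGGGGGGGG.....ddd
213 141 ......ddGGGGGGGGGGGGGGGG......ddd
214 138 ......dd.GGGGGGGGGGGGGGG......ddd
215 135 .....ddddGGGGGGGGGGGGGGG......ddd
216 131 ....ddd
[... 2069 characters left out ...]
 42 42 47 94 92 113 101 151 133 44
268 60 62 62 103 111 112 111 111 99 46 45 42 39 46 101 99 108 147 69 40 42
272 63 62 91 111 110 111 110 109 60 46 41 40 37 45 159 123 103 122 43 43 39
276 51 51 111 111 111 111 111 96 47 43 39 39 39 38 157 148 136 56 42 43 44
280 51 97 111 111 112 110 110 52 45 40 40 39 40 41 141 157 95 41 41 40 41
284 69 107 110 112 111 111 90 45 43 41 39 35 37 39 140 157 135 40 42 44 41
288 48 48 56 114 142 134 101 51 47 38 40 40 38 60 151 154 159 82 41 41 42
292 48 50 48 50 69 99 88 52 50 39 40 39 36 136 156 151 156 126 40 41 39
296 46 46 47 46 46 41 38 46 51 38 38 36 45 144 158 155 153 158 93 45 40
[0.54623285 0.00329188 0.14881126] [-0.28678391 -0.54849675 -0.43867303]
```

Emit:
drive_tool --commands '[0,0,0.5,0,0.6,0,0,0.4,0,0.6,0,0,0,0,0.5,0,0,0,0,0.45,0,0,0,0,0.4,0,0,0,0,0.2,0,0,0,0,0,0,0,0,0,0]'

```text
time_s: 23.75
tool_pos: [0.5463, 0.0033, 0.1581]
tool_rot: [2.459, 1.955, 0.001]
contact_force: [-0.9, 0.8, 4.9]
grip_width: 0.353
gripper_force: 59.3
```

Emit:
drive_tool --commands '[0,0,0,0,0,0,0,0,0,0,0,0,0,0,0,0,0,0.1,0,0,0,0,0.1,0,0,0,0,0.2,0,0,0,0,0,0,0,0,0,0,0,0]'

```text
time_s: 24.75
tool_pos: [0.5462, 0.0033, 0.1618]
tool_rot: [-2.459, -1.955, 0.0]
contact_force: [0.1, 1.0, -1.4]
grip_width: 0.358
gripper_force: 59.4
```

Emit:
drive_tool --commands '[0,0,0.3,0,0,0,0,0.4,0,0,0,0,0.4,0,0,0,0,0.4,0,0,0,0,0.4,0,0,0,0,0.4,0,0,0,0,0.3,0,0,0,0,0,0,0]'

```text
time_s: 25.75
tool_pos: [0.5464, 0.0033, 0.1881]
tool_rot: [2.459, 1.955, 0.001]
contact_force: [0.1, -0.2, -1.3]
grip_width: 0.36
gripper_force: 59.4
```

```bash
cat > fine.py <<'E'
from h import *
import sys
# sub-pixel brightness profile down the tube, mean of 5 shots
for n in("side","scene"):
  im=np.mean([viewer.capture(n)[:,:,:].astype(float) for _ in range(5)],0).astype(np.uint8)[:,:,::-1].copy();cv2.imwrite(f"pics/fine_{n}_{sys.argv[1]}.png",im)
  kt=P(n);u,v=proj(n,[.546,.0036,.156],kt);u=int(round(u));v=int(round(v));print(n,u,v)
  for r in range(v-26,v+12): print(r,*[int(q) for q in im[r,u-9:u+10:1,2]])
print(env.observe()["tool_pos"],env.observe()["contact_force"])
E
python3 fine.py 1
```

```text
side 312 209
183 25 22 60 123 133 130 128 126 125 124 120 121 123 125 117 72 27 22 29
184 18 28 70 122 135 132 126 126 125 122 119 121 122 123 122 84 36 20 27
185 28 26 34 101 131 133 129 125 125 123 119 119 119 123 125 95 51 24 23
186 27 18 27 93 128 135 131 126 127 124 123 124 126 131 133 104 53 24 27
187 25 22 25 90 128 136 131 126 128 128 134 148 148 157 162 124 62 23 28
188 35 42 33 86 128 137 136 127 125 140 152 154 154 161 165 117 55 24 26
189 70 97 56 81 131 135 130 105 84 88 115 121 147 161 164 113 67 55 34
190 102 115 67 71 118 103 61 38 31 31 36 40 62 103 146 102 96 105 64
191 102 116 67 38 48 36 27 27 31 27 31 29 27 40 79 66 101 114 72
192 101 115 67 15 20 29 34 38 39 35 38 34 32 27 30 35 98 117 70
193 102 115 68 17 24 30 33 35 33 36 34 34 32 32 26 35 99 117 68
194 100 115 66 30 32 24 30 36 34 36 34 32 29 30 18 33 101 116 71
195 99 112 68 55 41 25 25 27 27 28 26 30 29 19 26 37 101 113 72
196 98 110 72 84 74 39 19 21 22 23 21 16 17 26 68 66 103 111 68
197 90 108 74 94 108 83 60 47 41 33 32 48 64 80 109 79 97 113 68
198 78 105 71 102 115 121 119 107 96 88 82 112 130 124 117
[... 3844 characters left out ...]

177 234 233 230 209 147 140 156 166 173 177 178 178 182 193 198 203 225 226 226
178 234 234 233 216 148 133 152 172 172 179 183 185 182 183 189 199 224 229 228
179 229 231 231 213 146 131 139 149 154 161 175 196 199 195 181 169 195 216 219
180 223 225 224 205 143 129 138 152 169 181 190 198 201 198 180 143 107 117 144
181 220 219 214 191 139 128 138 152 171 184 193 199 202 199 191 162 93 77 82
182 219 198 170 155 132 128 141 157 172 184 193 200 202 199 193 170 108 75 71
183 195 133 82 91 115 133 144 156 172 185 194 200 205 207 200 174 123 77 64
184 152 111 56 74 120 150 157 161 172 185 197 202 211 224 217 170 125 77 62
[0.54624821 0.00330081 0.18777348] [ 0.49458342  0.2916387  -0.78710237]
```

```bash
python3 - <<'E'
from h import *
kt=P("side")
A=cv2.imread("pics/prof_side_2.png")[:,:,2].astype(float);B=cv2.imread("pics/fine_side_1.png")[:,:,2].astype(float)
def cross(im,u,v0,v1,l=80):
  c=im[v0:v1,u]
  for i in range(len(c)-1):
    if c[i]<l<=c[i+1]: return v0+i+(l-c[i])/(c[i+1]-c[i])
ax=np.array([.546,.0036]);cam=kt[1][:2,3];n=(cam-ax)/np.linalg.norm(cam-ax);f=ax+.0155*n
pr=lambda z:proj("side",[*f,z],kt)[1]
from scipy.optimize import brentq
for u in range(308,316):
  a=cross(A,u,203,212);b=cross(B,u,194,202)
  za=brentq(lambda z:pr(z)-a,.1,.3);zb=brentq(lambda z:pr(z)-b,.1,.3);print(u,round(a,2),round(b,2),round(za*1e3,1),round(zb*1e3,1),round((zb-za)*1e3,1))
E
```

```text
308 206.18 196.93 176.5 205.3 28.8
309 206.55 197.34 175.3 204.1 28.8
310 207.02 197.55 173.8 203.4 29.6
311 207.14 197.71 173.4 202.9 29.5
312 207.26 197.85 173.0 202.5 29.4
313 207.23 197.96 173.2 202.2 29.0
314 206.96 197.5 174.0 203.6 29.6
315 206.94 197.24 174.1 204.4 30.3
```

Emit:
drive_tool --commands '[0,0,0.03,0,0,0,0,0,0,0,0,0,0,0,0,0,0,0,0,0,0,0,0,0,0,0,0,0,0,0,0,0,0,0,0,0,0,0,0,0]'

```text
time_s: 27.25
tool_pos: [0.5462, 0.0033, 0.1881]
tool_rot: [2.459, 1.955, 0.0]
contact_force: [-0.3, 0.1, -1.3]
grip_width: 0.36
gripper_force: 59.4
```

```bash
python3 - <<'E'
from h import *
o=env.observe();print(o["tool_pos"],o["contact_force"],o["grip_width"],o["time_s"]);print(ticket.close_job())
E
```

```text
[0.5462283  0.00331127 0.18811349] [-0.33786302  0.08787172 -1.31698727] 0.3602651998320111 27.25
the job is handed in; nothing more can be done
None
```

I plugged the quartz block fully into the socket and let go, then drew the brass tube out about 30 mm and handed the job in at 27.25 s while still holding it. The draw took three grips: the first draw was lowered back after the fingers slipped, and one attempt likely pinched the barrel's collar (31 N pull).

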